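# Close the guard and hold the dead-man paddle

## Task

Run the insulation test on the power module: lower the open guard of the test box gently, without slamming it, until it is fully shut, and only then push the sprung dead-man paddle of the control unit down to its middle position, where the paddle lies level, its rubber pad flush with the tops of the cheeks on either side; pushing it on to the bottom would trip the unit. Finish while still holding the paddle there: do not let go at the end. Do not press the round stop button and leave everything else on the bench where it is.

Things in the scene. Friction and masses are not known exactly. Their poses are not given: they have to be found in the camera images.
- testbox: Open grey box 200 x 220 x 90 mm fixed to the bench, a power module with copper terminals inside, the hinged guard on top. Origin under its centre; its x points away from the robot, from its front to the hinge side.
- unit: Grey plastic control unit 215 (x) x 106 mm fixed to the bench, x pointing away from the robot. Its front half has two fixed cheeks 14 mm thick, 74 mm apart, level tops 60 mm above the bench, and the dead-man paddle between them; its rear half, also 60 mm high, carries the stop button. Origin on the bench, 5 mm behind the middle of its length.
- guard (a joint): Angle of the test box's guard about its level hinge: 0 = fully shut on the box's rim, 1.3 = opened as far as it goes; starts at 0.7 to 1.15. The hinge is stiff (friction 0.6 N m): the guard stays where it is left and weighs 0.45 kg.
- guard_hinge (a point): Middle of the guard's hinge axis, along the far upper rim of the test box, 90 mm above the bench. The frame turns with the guard: y lies along the hinge axis, -x points from the hinge to the guard's front edge, z is the normal of the guard's outer face (straight up when shut).
- guard_bar (a point): Middle of the outer face of the guard's front bar, 185 mm from the hinge axis, axes as guard_hinge. The guard is an aluminium frame 200 x 220 x 12 mm (underside on the plane of the hinge axis) with a clear panel in it; the front bar is 32 mm wide and carries a finger lip 90 mm wide and 8 mm thick that sticks out 16 mm in front of it.
- paddle (a joint): Angle by which the dead-man paddle is pushed down: 0 = released, sloping up towards its tip; 0.20 = middle, level and flush with the cheeks; 0.40 = bottom. Its spring always pushes it back up: at the middle of the pad it takes about 2 N to start it, 5 N to hold the middle, 9 N at the bottom.
- paddle_pad (a point): Middle of the upper face of the black rubber pad (50 x 62 mm) near the tip of the dead-man paddle, a steel flap 110 x 62 mm with a level hinge at its far end, 85 mm from this point and 10 mm under the pad's plane. Frame: -x to the tip, y along the hinge, z normal to the pad. Height above the bench: 77 mm released, 60 mm in the middle position.
- stop (a joint): Travel of the stop button in m: 0 = out, 0.006 = pressed. A round grey push button of 34 mm diameter on the raised rear part of the control unit, behind the paddle (145 mm from the middle of its pad) and 82 mm above the bench. Not to be pressed.
- busbar: Loose copper bar 90 x 20 x 5 mm in front of the test box; leave alone. Origin under its centre.
- driver: Loose screwdriver with a black handle in front of the control unit; leave alone.
- screws: Loose clear jar with a black cap, 44 mm across and 50 mm tall, behind the control unit; leave alone. Origin under its centre.
- connector: Loose black plug connector 50 x 30 x 24 mm behind the test box; leave alone. Origin under its centre.
- spool: Loose metal solder spool, 60 mm across and 54 mm tall, on the left near the robot; leave alone. Origin under its centre.
- heatsink: Loose finned aluminium heat sink 70 x 60 x 30 mm on the right near the robot; leave alone. Origin under its centre.
- spanner: Loose steel spanner lying at the right side of the bench; leave alone.

How it is judged (in metres and radians):
On the way, in this order (a step that is already met when the one before it is completed fails the run):
1. the guard is fully shut, the paddle still released (value of joint guard below 0.03 rad and value of joint paddle below 0.06 rad), for 0.2 s.
2. the paddle is held in its middle position with the guard shut (value of joint guard below 0.03 rad and value of joint paddle between 0.14 and 0.26 rad), for 0.5 s.
At the end, for the whole second after the job is handed in: The guard is shut (within 0.03 rad) and the robot itself holds the paddle, with more than 2 N, in its middle position: 0.20 rad within 0.06 rad, which is the middle of the pad flush with the cheeks within about 5 mm (all of step 2 and contact force between any of the fingers, the arm and paddle above 2 N); the arm keeps its last pose, push and grip.
It fails at once if the guard slams: it arrives at its stop (last 0.2 rad) faster than 1.2 rad/s (value of joint guard below 0.2 rad and velocity of joint guard below -1.2 rad/s).
It fails at once if the paddle is pushed before the guard is shut (value of joint paddle above 0.08 rad and value of joint guard above 0.06 rad).
It fails at once if the paddle is pushed to the bottom (value of joint paddle above 0.36 rad).
It fails at once if the stop button is pressed (value of joint stop above 0.003 m).
It fails at once if a loose thing on the bench is moved by more than 30 mm (distance of any of busbar, driver, screws, connector, spool, heatsink, spanner from where it was at the start of the episode above 0.03 m).
It also fails if it takes over 42 s, if anything falls off the work surface, if the arm or the gripper's body presses on something with over 40 N, if the wrist force passes 120 N, or if a joint passes its speed limit or range.

## Robot

A 7-joint arm with a two-finger parallel gripper is mounted at the origin on the work surface. World frame = base frame: x ahead of the robot, y to its left, z up, the work surface at z = 0. Lengths are in m, angles in degrees, forces in N, time in s.
With the tool pointing down it reaches from about 0.425 to 0.875 m from the base axis. Payload 4.7 kg.
Tool frame: the origin (TCP) lies on the centre line of the jaws, within the pads' length; the fingertips stand 8 mm ahead of it and the grasp point (between the pads) lies 11 mm behind it; x points along the fingers, z is the direction in which the jaws open and shut, and the axes are right-handed (so a half turn about x gives the same grasp; the last joint's range is limited). The gripper opens to 85 mm and grips with 20 to 120 N. Pads are 22 mm wide; open, the fingers measure 114 mm over their backs; the gripper's body (76 mm by 85 mm) begins 54 mm behind the grasp point. The pads swing forward as they close: fully open they stand 13 mm farther back than shut.
Start: joints at [68.818, 18.392, -4.016, 83.108, 1.295, 78.541, -3.26], TCP at [0.243, -0.603, 0.239] pointing down, gripper open.
Joint ranges: [-163.93, 163.93], [-17.29, 119.83], [-79.2, 71.16], [3.27, 140.29], [-89.18, 269.18], [5.43, 117.66], [-154.24, 154.24]. Speed limits (degrees/s): [147.25, 147.25, 180, 180, 180, 180, 180].

## Interface

Orientations are given as a 3x3 rotation matrix whose columns are the frame's x, y, z axes.
In Python, from rig import * gives the robot as it stands.
- The arm moves only by the tool step_arm, never from a script. Its argument "steps" is a list of rows, each an object with "dp": the shift along the tool's x, y, z in m, a list of three; "turn": the turn about the tool's x in degrees. In form: [{"dp": [tx, ty, tz], "turn": turn}, ...]. A call has 1 to 8 rows; each row is the pose to reach, as a shift and turn from the pose commanded when the call began, along the tool's axes at that moment; what a row does not reach only later rows make up. A row lasts 1/12 s, in which the tool goes at most 41.7 mm and 7.16 degrees, less where a joint would pass 70% of its speed; a pose out of reach is approached as far as the arm can. A call with a gripper value outside its range is refused whole. "claw" is the gripper's target within -1 to 1 (shut at 1, half-way at 0, fully open at -1), set as the call begins (left out, the last holds). The fingers move at their own pace and stop on an object; "grip_force" is the grip in N (left out, the last holds). Time passes only in rows, so rows that repeat a pose let the fingers close. It gives the time, the measured TCP pose, the force and the opening at its end, in the units of the state.
- read_state(): the state, without advancing time (a new reading comes with each control period).
- grab_frame(name): name is "scene" or "side" or "wrist"; returns (picture, depth): 384x512x3 uint8, blue, green, red; 384x512 float32, m along the optical axis (not along the pixel's ray), 0 where there is no reading.
- camera_info(name): a dict with "fx", "fy", "cx", "cy" (pixels), "extrinsics" (4x4, takes a point from camera to world coordinates). Camera axes: x right, y down, z forward; pixel columns grow to the right and rows downward; lengths in m; the calibration is good to about 2 mm. A picture is of the moment at which its call begins: read the wrist's pose just before it. camera_info takes no time and is no camera call; for the wrist camera it gives the pose at the moment of the call.
- close_job(): hands the job in, once; it reports no verdict.
The state is a dict: "clock": time; "joint_positions": joint angles; "qd": joint speeds; "joint_efforts": joint torques, N m; "position": TCP position; "tcp_rot": TCP orientation; "contact_force": force on the tool from outside, world axes, zero at the start; "ft_torque": the same for the moment, N m; "opening": opening from 0.0 (shut) to 1.0 (fully open).
Only numpy, scipy, OpenCV 4.12 (cv2) and the standard library are available. Lean on these libraries where they do the work, as an engineer would, in place of code of your own. Each camera call takes 0.05 s, during which the arm holds its last target.

## Working session

There is one attempt and no reset: what is moved stays moved. The work goes in short steps, Python scripts to look and compute and a tool call to move; the robot and the scene stay as the last step left them, time stands still between calls to the robot, and variables do not carry over. Pictures are saved under pics/ and viewed, and the job is handed in when it is done.

Besides the shell and the picture viewer there is one more tool, called after ">>>" by a JSON object that holds its "method" and its "body", one argument or row to a line. step_arm: Moves the arm, as the interface text tells. Its arguments: {"type":"object","properties":{"steps":{"type":"array"},"claw":{"type":"number"},"grip_force":{"type":"number"}},"required":["steps"]}

```bash
mkdir -p pics
python3 - <<'E'
from rig import *
import cv2
s=read_state(); print({k:s[k] for k in ('clock','position','tcp_rot','contact_force','opening')})
for n in ('scene','side'):
    im,d=grab_frame(n); cv2.imwrite(f'pics/{n}0.png',im)
    import numpy as np; np.save(f'pics/{n}0.npy',d)
    c=camera_info(n); print(n,c)
E
```

```text
{'clock': 0.0, 'position': array([ 0.24317102, -0.60223291,  0.23819933]), 'tcp_rot': array([[-8.38260936e-04,  9.27194231e-01,  3.74579973e-01],
       [ 1.75758788e-03,  3.74580892e-01, -9.27192572e-01],
       [-9.99998104e-01, -1.18872092e-04, -1.94362187e-03]]), 'contact_force': array([ 0.37781664,  0.73000335, -0.61694348]), 'opening': 1.0026606689482849}
scene {'fx': 419.0372564977207, 'fy': 419.0372564977207, 'cx': 260.6409093570083, 'cy': 182.99311363599998, 'extrinsics': array([[ 0.85245282,  0.3211442 , -0.41254162,  1.08069289],
       [ 0.52236084, -0.49070516,  0.69738626, -1.02276151],
       [ 0.02152525, -0.80998447, -0.58605616,  0.93204367],
       [ 0.        ,  0.        ,  0.        ,  1.        ]])}
side {'fx': 496.2328434161009, 'fy': 496.2328434161009, 'cx': 251.1048980987911, 'cy': 188.31297688075017, 'extrinsics': array([[-0.99666071, -0.0673077 ,  0.04622889,  0.43995252],
       [-0.08151424,  0.78698265, -0.61156663,  0.79878152],
       [ 0.0047818 , -0.61329274, -0.78984122,  1.18951222],
       [ 0.        ,  0.        ,  0.        ,  1.        ]])}
```

View pics/scene0.png

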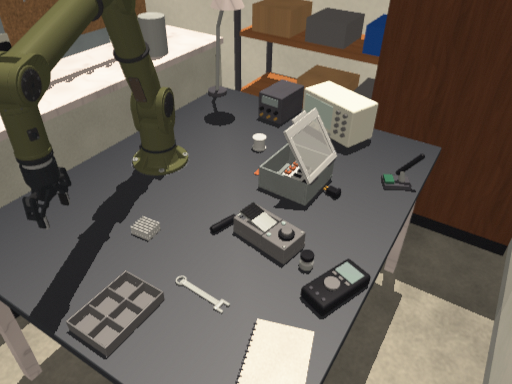

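View pics/side0.png

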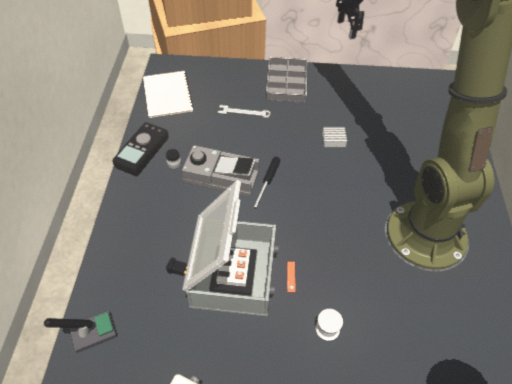

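The scene view shows the test box near (297,170) with its guard open, and the control unit near (268,230). In the side view they are near (233,265) and (220,170). I'll zoom in to pick feature pixels.

```bash
cat > h.py <<'E'
import numpy as np, cv2
from rig import *
def pt(n,u,v,d):
    c=camera_info(n); z=np.median(d[v-1:v+2,u-1:u+2])
    E=c['extrinsics']; return E[:3,:3]@np.array([(u-c['cx'])/c['fx']*z,(v-c['cy'])/c['fy']*z,z])+E[:3,3]
def cloud(n,d):
    c=camera_info(n);E=c['extrinsics'];v,u=np.mgrid[:384,:512]
    P=np.stack([(u-c['cx'])/c['fx']*d,(v-c['cy'])/c['fy']*d,d],-1)
    return P@E[:3,:3].T+E[:3,3]
def ray(n,u,v,z):
    c=camera_info(n);E=c['extrinsics'];r=E[:3,:3]@np.array([(u-c['cx'])/c['fx'],(v-c['cy'])/c['fy'],1])
    o=E[:3,3];return o+r*(z-o[2])/r[2]
E
python3 - <<'E'
import cv2
a=cv2.imread('pics/scene0.png');b=cv2.imread('pics/side0.png')
cv2.imwrite('pics/c1.png',cv2.resize(a[100:270,200:360],None,fx=3.5,fy=3.5,interpolation=2))
cv2.imwrite('pics/c2.png',cv2.resize(b[140:320,150:310],None,fx=3.3,fy=3.3,interpolation=2))
E
```

```text
(no output)
```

View pics/c1.png

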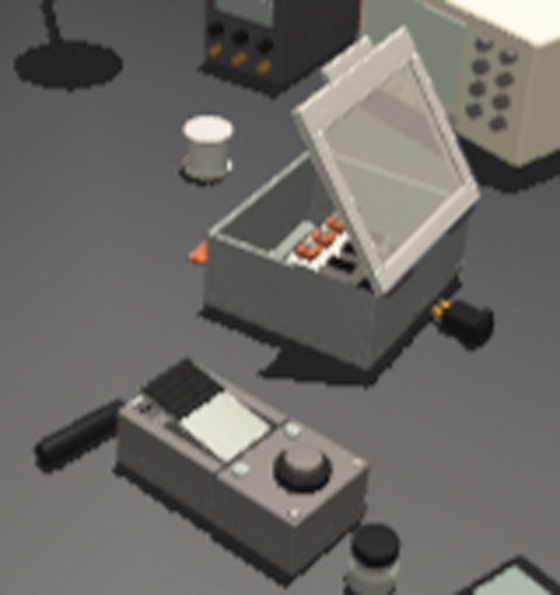

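View pics/c2.png

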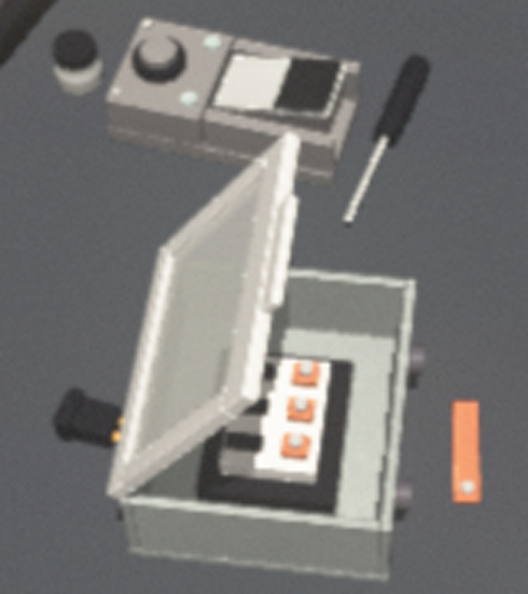

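The crops show the frame of the box and guard, the lip, the paddle (steel flap with black pad), the cheeks and the button. Next I'll fit their poses from depth.

Run:
```python
from h import *
np.set_printoptions(precision=4,suppress=True)
ds=np.load('pics/scene0.npy');dd=np.load('pics/side0.npy')
A=cloud('scene',ds);B=cloud('side',dd)
S=lambda x,y:(round(200+x/3.5),round(100+y/3.5))
D=lambda x,y:(round(150+x/3.3),round(140+y/3.3))
print('approx')
for nm,p in dict(pad=(185,388),flap=(225,425),button=(302,460),rear=(240,490),rimfl=(212,237),rimnr=(372,283),gl=(300,112),gr=(408,35),lip=(345,62),hing=(470,200)).items():
    u,v=S(*p);print('scene',nm,u,v,pt('scene',u,v,ds))
for nm,p in dict(pad=(310,85),flap=(250,80),button=(155,52),rear=(130,90),rimfr=(412,282),rimfl=(388,520),rimbl=(130,500),g1=(290,145),g2=(250,395),lip=(280,260),g3=(165,255),g4=(120,485)).items():
    u,v=D(*p);print('side',nm,u,v,pt('side',u,v,dd))
# unit: points at z 0.055-.065
for nm,C,x0,y0,x1,y1 in (('scene',A,228,195,310,265),('side',B,175,140,265,200)):
    P=C[y0:y1,x0:x1].reshape(-1,3); T=P[(P[:,2]>.053)&(P[:,2]<.067)]
    r=cv2.minAreaRect((T[:,:2]*1000).astype(np.float32));print('unit',nm,r,len(T)); print(cv2.boxPoints(r)/1000)
# box rim
for nm,C,x0,y0,x1,y1 in (('side',B,175,215,285,325),('scene',A,250,140,340,215)):
    P=C[y0:y1,x0:x1].reshape(-1,3); T=P[(P[:,2]>.082)&(P[:,2]<.094)]
    T=P[(P[:,2]>.03)&(P[:,2]<.094)]
    r=cv2.minAreaRect((T[:,:2]*1000).astype(np.float32));print('box',nm,r,len(T)); print(cv2.boxPoints(r)/1000)
```

```text
approx
scene pad 253 211 [ 0.5386 -0.1495  0.0781]
scene flap 264 221 [ 0.5855 -0.1588  0.0651]
scene button 286 231 [ 0.675  -0.1808  0.0842]
scene rear 269 240 [ 0.6397 -0.2193  0.0599]
scene rimfl 261 168 [0.439  0.0617 0.0876]
scene rimnr 306 181 [0.6211 0.0573 0.1039]
scene gl 286 132 [0.5311 0.0608 0.2641]
scene gr 317 110 [0.4287 0.5493 0.1174]
scene lip 299 118 [0.527  0.1605 0.2715]
scene hing 334 157 [0.6391 0.2545 0.1026]
side pad 244 166 [ 0.5327 -0.1443  0.0762]
side flap 226 164 [ 0.5882 -0.1593  0.0624]
side button 197 156 [ 0.6755 -0.1684  0.0796]
side rear 189 167 [ 0.6971 -0.1408  0.0592]
side rimfr 275 225 [0.431  0.0612 0.0844]
side rimfl 268 298 [0.4369 0.2745 0.0881]
side rimbl 189 292 [0.6282 0.2745 0.0873]
side g1 238 184 [0.5264 0.0706 0.2623]
side g2 226 260 [0.5318 0.2771 0.2611]
side lip 235 219 [0.5219 0.1818 0.2777]
side g3 200 217 [0.6292 0.0707 0.1113]
side g4 186 287 [0.6328 0.2751 0.1141]
unit scene ((634.0149536132812, -167.6172637939453), (109.24736785888672, 277.43994140625), 78.658935546875) 1071
[[ 0.4873 -0.1939]
 [ 0.7593 -0.2485]
 [ 0.7808 -0.1413]
 [ 0.5087 -0.0868]]
unit side ((604.3750610351562, -159.65487670898438), (110.22449493408203, 212.8545684814453), 79.11297607421875) 1202
[[ 0.4895 -0.1937]
 [ 0.6985 -0.2339]
 [ 0.7193 -0.1256]
 [ 0.5103 -0.0854]]
box side ((530.5762939453125, 169.97259521484375), (223.6615753173828, 220.77011108398438), 88.17655181884766) 3094
[[0.4167 0.0617]
 [0.6373 0.0547]
 [0.6445 0.2782]
 [0.4238 0.2853]]
box scene ((537.42578125, 142.9537811279297), (317.331787109375, 541.0582275390625), 30.62520408630371) 1850
[[ 0.2631  0.2949]
 [ 0.5387 -0.1707]
 [ 0.8118 -0.009 ]
 [ 0.5361  0.4566]]
```

>>> {"method": "step_arm", "body": {
  "steps": [
    {"dp": [-0.04, 0, 0], "turn": 6},
    {"dp": [-0.08, 0, 0], "turn": 12},
    {"dp": [-0.12, 0, 0], "turn": 18},
    {"dp": [-0.12, 0.028, -0.027], "turn": 23.6},
    {"dp": [-0.12, 0.056, -0.054], "turn": 23.6},
    {"dp": [-0.12, 0.084, -0.081], "turn": 23.6},
    {"dp": [-0.12, 0.112, -0.108], "turn": 23.6},
    {"dp": [-0.12, 0.14, -0.135], "turn": 23.6}
  ],
  "claw": 1,
  "grip_force": 40
}}

```text
clock: 0.77
position: [0.323, -0.4232, 0.3589]
tcp_rot: [[-0.0, 1.0, -0.028], [0.0, -0.028, -1.0], [-1.0, -0.0, -0.0]]
contact_force: [0.5, 0.1, -0.2]
opening: 0.0
```

>>> {"method": "step_arm", "body": {
  "steps": [
    {"dp": [0, 0.016, -0.037], "turn": 0},
    {"dp": [0, 0.032, -0.074], "turn": 0},
    {"dp": [0, 0.048, -0.111], "turn": 0},
    {"dp": [0, 0.064, -0.148], "turn": 0},
    {"dp": [0, 0.08, -0.185], "turn": 0},
    {"dp": [0, 0.096, -0.222], "turn": 0},
    {"dp": [0, 0.112, -0.259], "turn": 0},
    {"dp": [0, 0.128, -0.296], "turn": 0}
  ]
}}

```text
clock: 1.43
position: [0.4591, -0.1309, 0.3591]
tcp_rot: [[-0.0, 1.0, -0.028], [-0.0, -0.028, -1.0], [-1.0, -0.0, 0.0]]
contact_force: [0.5, 0.1, 0.1]
opening: 0.001
```

>>> {"method": "step_arm", "body": {
  "steps": [
    {"dp": [0, 0.016, -0.037], "turn": 0},
    {"dp": [0, 0.032, -0.074], "turn": 0},
    {"dp": [0, 0.048, -0.111], "turn": 0},
    {"dp": [0, 0.064, -0.148], "turn": 0},
    {"dp": [0, 0.08, -0.185], "turn": 0},
    {"dp": [0, 0.096, -0.222], "turn": 0},
    {"dp": [0, 0.112, -0.259], "turn": 0},
    {"dp": [0, 0.128, -0.3], "turn": 0}
  ]
}}

```text
clock: 2.1
position: [0.5951, 0.1622, 0.3588]
tcp_rot: [[-0.0, 1.0, -0.03], [-0.001, -0.03, -1.0], [-1.0, -0.0, 0.001]]
contact_force: [1.0, -1.4, 0.3]
opening: 0.001
```

>>> {"method": "step_arm", "body": {
  "steps": [
    {"dp": [0.03, 0, -0.004], "turn": 0},
    {"dp": [0.06, 0, -0.008], "turn": 0},
    {"dp": [0.085, 0, -0.008], "turn": 0},
    {"dp": [0.1, 0, -0.008], "turn": 0},
    {"dp": [0.1, -0.01, -0.008], "turn": 0},
    {"dp": [0.1, -0.02, -0.008], "turn": 0},
    {"dp": [0.1, -0.028, -0.008], "turn": 0}
  ]
}}

```text
clock: 2.68
position: [0.5656, 0.1707, 0.2604]
tcp_rot: [[0.001, 1.0, -0.028], [0.0, -0.028, -1.0], [-1.0, 0.001, -0.0]]
contact_force: [-0.3, 0.6, -0.2]
opening: -0.006
```

Run:
```python
from h import *
s=read_state();print(s['position'],s['contact_force'])
a,_=grab_frame('scene');b,_=grab_frame('side')
o=np.hstack([cv2.resize(a[60:220,220:360],None,fx=2.8,fy=2.8),cv2.resize(b[150:310,150:290],None,fx=2.8,fy=2.8)])
cv2.imwrite('pics/d1.png',o)
```

```text
[0.56556985 0.17067864 0.26044152] [-0.26176402  0.55651018 -0.20874151]
```

View pics/d1.png

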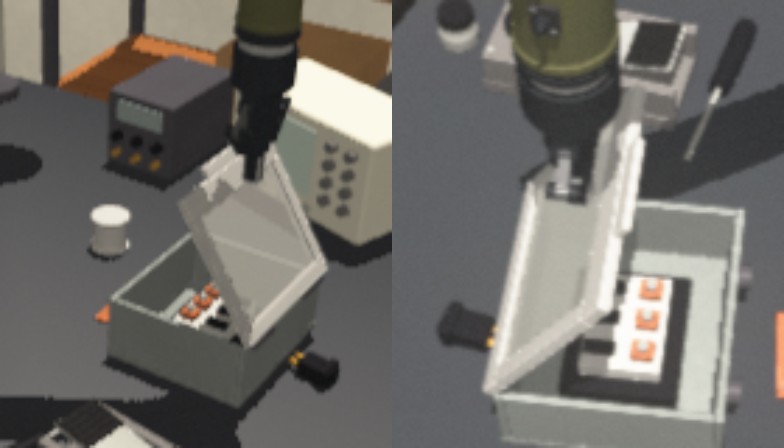

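Picture: the fingers stand behind the guard, above its outer face and clear of the front bar. I'll follow the guard's arc.

>>> {"method": "step_arm", "body": {
  "steps": [
    {"dp": [0, -0.006, 0], "turn": 0},
    {"dp": [0, -0.012, 0], "turn": 0},
    {"dp": [0.005, -0.02, 0], "turn": 0},
    {"dp": [0.01, -0.028, 0], "turn": 0},
    {"dp": [0.016, -0.035, 0], "turn": 0},
    {"dp": [0.021, -0.042, 0], "turn": 0},
    {"dp": [0.027, -0.049, 0], "turn": 0},
    {"dp": [0.034, -0.056, 0], "turn": 0}
  ]
}}

```text
clock: 3.45
position: [0.5101, 0.1719, 0.2251]
tcp_rot: [[0.001, 1.0, -0.028], [0.0, -0.028, -1.0], [-1.0, 0.001, -0.0]]
contact_force: [0.8, 0.8, 1.3]
opening: 0.003
```

Run:
```python
from h import *
s=read_state();print(s['position'],s['contact_force'])
a,_=grab_frame('scene');b,db=grab_frame('side')
np.save('pics/d2.npy',db)
o=np.hstack([cv2.resize(a[60:220,220:360],None,fx=2.8,fy=2.8),cv2.resize(b[150:310,150:290],None,fx=2.8,fy=2.8)])
cv2.imwrite('pics/d2.png',o)
```

```text
[0.51010499 0.17190046 0.22511673] [0.76004222 0.78768588 1.32595944]
```

View pics/d2.png

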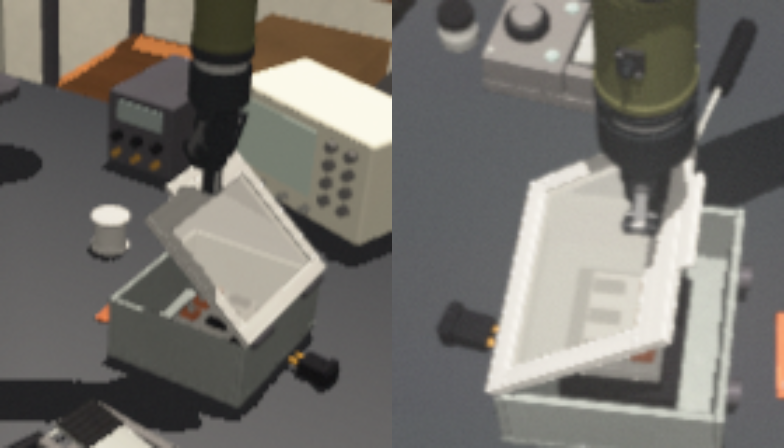

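Guard is turning down with about 1.5 N; continuing.

>>> {"method": "step_arm", "body": {
  "steps": [
    {"dp": [0.006, -0.006, 0], "turn": 0},
    {"dp": [0.013, -0.012, 0], "turn": 0},
    {"dp": [0.02, -0.018, 0], "turn": 0},
    {"dp": [0.028, -0.023, 0], "turn": 0},
    {"dp": [0.036, -0.028, 0], "turn": 0},
    {"dp": [0.044, -0.032, 0], "turn": 0},
    {"dp": [0.052, -0.036, 0], "turn": 0},
    {"dp": [0.06, -0.039, 0], "turn": 0}
  ]
}}

```text
clock: 4.22
position: [0.4708, 0.1728, 0.1643]
tcp_rot: [[-0.001, 1.0, -0.028], [-0.0, -0.028, -1.0], [-1.0, -0.001, 0.0]]
contact_force: [-0.3, -0.1, 0.4]
opening: -0.003
```

>>> {"method": "step_arm", "body": {
  "steps": [
    {"dp": [0.006, -0.003, 0], "turn": 0},
    {"dp": [0.012, -0.005, 0], "turn": 0},
    {"dp": [0.018, -0.006, 0], "turn": 0},
    {"dp": [0.024, -0.008, 0], "turn": 0},
    {"dp": [0.03, -0.009, 0], "turn": 0},
    {"dp": [0.036, -0.01, 0], "turn": 0},
    {"dp": [0.042, -0.011, 0], "turn": 0},
    {"dp": [0.047, -0.011, 0], "turn": 0}
  ]
}}

```text
clock: 4.88
position: [0.4603, 0.1731, 0.1175]
tcp_rot: [[-0.001, 1.0, -0.028], [-0.0, -0.028, -1.0], [-1.0, -0.001, 0.0]]
contact_force: [0.0, -0.2, 1.1]
opening: -0.002
```

>>> {"method": "step_arm", "body": {
  "steps": [
    {"dp": [0.002, 0, 0], "turn": 0},
    {"dp": [0.004, 0, 0], "turn": 0},
    {"dp": [0.006, 0, 0], "turn": 0},
    {"dp": [0.007, 0, 0], "turn": 0},
    {"dp": [0.008, 0, 0], "turn": 0},
    {"dp": [0.008, 0, 0], "turn": 0}
  ]
}}

```text
clock: 5.38
position: [0.4608, 0.173, 0.1103]
tcp_rot: [[0.0, 1.0, -0.028], [-0.0, -0.028, -1.0], [-1.0, 0.0, 0.0]]
contact_force: [0.1, -0.0, -0.4]
opening: 0.0
```

>>> {"method": "step_arm", "body": {
  "steps": [
    {"dp": [0.001, 0, 0], "turn": 0},
    {"dp": [0.002, 0, 0], "turn": 0},
    {"dp": [0.003, 0, 0], "turn": 0},
    {"dp": [0.003, 0, 0], "turn": 0}
  ]
}}

```text
clock: 5.72
position: [0.4609, 0.1731, 0.1099]
tcp_rot: [[0.0, 1.0, -0.028], [-0.002, -0.028, -1.0], [-1.0, 0.0, 0.002]]
contact_force: [-7.0, -2.9, 20.9]
opening: -0.004
```

Force jumps to 21 N and the descent stops at tip z = 0.102, which is the shut height. I'll hold briefly, lift and check.

>>> {"method": "step_arm", "body": {
  "steps": [
    {"dp": [-0.001, 0, 0], "turn": 0},
    {"dp": [-0.001, 0, 0], "turn": 0},
    {"dp": [-0.001, 0, 0], "turn": 0},
    {"dp": [-0.02, 0, 0], "turn": 0},
    {"dp": [-0.045, 0, 0], "turn": 0},
    {"dp": [-0.07, 0, 0.02], "turn": 4},
    {"dp": [-0.07, 0.01, 0.055], "turn": 9.4},
    {"dp": [-0.07, 0.02, 0.09], "turn": 9.4}
  ]
}}

```text
clock: 6.38
position: [0.4794, 0.0828, 0.1796]
tcp_rot: [[0.005, 0.982, -0.191], [-0.001, -0.191, -0.982], [-1.0, 0.005, -0.0]]
contact_force: [0.7, -0.9, -0.2]
opening: 0.003
```

Run:
```python
from h import *
np.set_printoptions(precision=4,suppress=True)
s=read_state();print(s['position'],s['contact_force'],s['tcp_rot'])
a,da=grab_frame('scene');b,db=grab_frame('side')
np.save('pics/e1.npy',db)
o=np.hstack([cv2.resize(a[90:270,200:340],None,fx=2.8,fy=2.8),cv2.resize(b[140:320,160:300],None,fx=2.8,fy=2.8)])
cv2.imwrite('pics/e1.png',o)
B=cloud('side',db);P=B[215:320,170:285].reshape(-1,3)
T=P[(P[:,2]>.07)&(P[:,2]<.14)&(P[:,0]>.42)&(P[:,0]<.64)&(P[:,1]>.1)&(P[:,1]<.285)]
for lo in np.arange(.42,.64,.02):
    q=T[(T[:,0]>=lo)&(T[:,0]<lo+.02)]; print(round(lo,2),len(q),np.median(q[:,2]) if len(q) else 0)
```

```text
[0.4794 0.0828 0.1796] [ 0.6704 -0.9297 -0.2353] [[ 0.0052  0.9816 -0.1911]
 [-0.0007 -0.1911 -0.9816]
 [-1.      0.0052 -0.0003]]
0.42 381 0.1005699998218712
0.44 564 0.10100246866331852
0.46 560 0.09813096285985468
0.48 555 0.09782679697934027
0.5 547 0.0978135296166549
0.52 544 0.09778280778606652
0.54 551 0.09784599808273842
0.56 536 0.0978847390979054
0.58 533 0.09791475471722122
0.6 549 0.099669053859065
0.62 378 0.10015450403621151
0.64 0 0
```

View pics/e1.png

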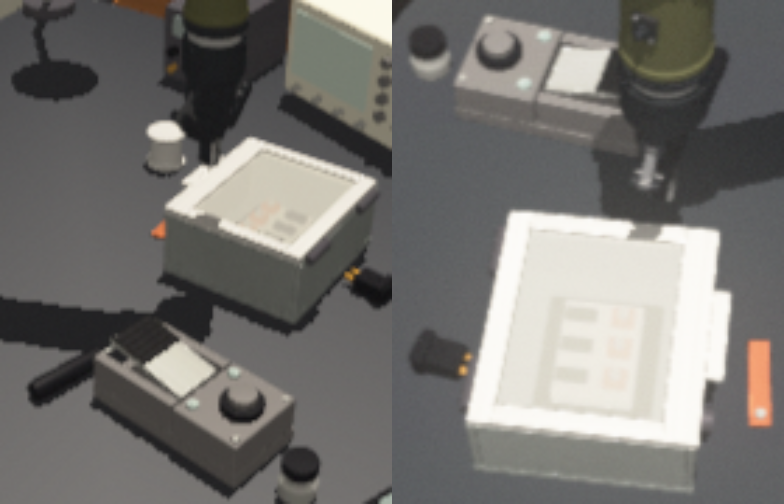

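The picture shows the guard lying flat. Its front and back frame heights are 0.101 and 0.100, so it is shut. Now I'll locate the pad and button precisely from the first images.

Run:
```python
from h import *
np.set_printoptions(precision=4,suppress=True)
for n,box in (('scene',(240,200,265,222)),('side',(230,152,258,180))):
    im=cv2.imread(f'pics/{n}0.png');d=np.load(f'pics/{n}0.npy')
    x0,y0,x1,y1=box; g=im[y0:y1,x0:x1].max(2); m=(g<60).astype(np.uint8)
    C=cloud(n,d)[y0:y1,x0:x1]; m&=((C[...,2]>.062)&(C[...,2]<.095)).astype(np.uint8)
    k,l,st,ce=cv2.connectedComponentsWithStats(m); i=1+np.argmax(st[1:,4])
    u,v=ce[i]+[x0,y0]; print(n,u,v,st[i],ray(n,u,v,.077))
    P=C[l==i]; print(np.median(P,0),cv2.minAreaRect((P[:,:2]*1000).astype(np.float32)))
    A=np.c_[P[:,:2],np.ones(len(P))]; co=np.linalg.lstsq(A,P[:,2],rcond=None)[0]
    print('slope',co)
```

```text
scene 251.84183673469389 210.80612244897958 [  1   3  23  17 196] [ 0.5343 -0.1496  0.077 ]
[ 0.5344 -0.1516  0.0788] ((533.9236450195312, -149.18350219726562), (60.92364501953125, 47.943058013916016), 78.62956237792969)
slope [-0.1874  0.0255  0.1827]
side 248.33333333333334 164.55555555555554 [17 10  4  5  9] [ 0.5204 -0.1503  0.077 ]
[ 0.5209 -0.1486  0.0777] ((520.8470458984375, -149.509521484375), (12.178094863891602, 8.254181861877441), 80.05387115478516)
slope [-0.5142 -0.0077  0.3446]
```

>>> {"method": "step_arm", "body": {
  "steps": [
    {"dp": [0, 0.016, 0.036], "turn": 0},
    {"dp": [0, 0.033, 0.072], "turn": 0},
    {"dp": [0, 0.05, 0.108], "turn": 0},
    {"dp": [0, 0.066, 0.144], "turn": 0},
    {"dp": [0, 0.082, 0.18], "turn": 0},
    {"dp": [0.02, 0.0975, 0.215], "turn": 0},
    {"dp": [0.055, 0.0975, 0.215], "turn": 0},
    {"dp": [0.075, 0.0975, 0.215], "turn": 0}
  ]
}}

```text
clock: 7.15
position: [0.5316, -0.1504, 0.0994]
tcp_rot: [[-0.002, 0.98, -0.197], [0.0, -0.197, -0.98], [-1.0, -0.002, 0.0]]
contact_force: [-1.2, 1.2, -0.6]
opening: 0.0
```

Run:
```python
from h import *
np.set_printoptions(precision=4,suppress=True)
s=read_state();print(s['position'],s['contact_force'])
a,da=grab_frame('scene');b,db=grab_frame('side')
o=np.hstack([cv2.resize(a[150:270,210:330],None,fx=3.3,fy=3.3),cv2.resize(b[120:240,160:280],None,fx=3.3,fy=3.3)])
cv2.imwrite('pics/f1.png',o)
```

```text
[ 0.5316 -0.1504  0.0994] [-1.194   1.2107 -0.5605]
```

View pics/f1.png

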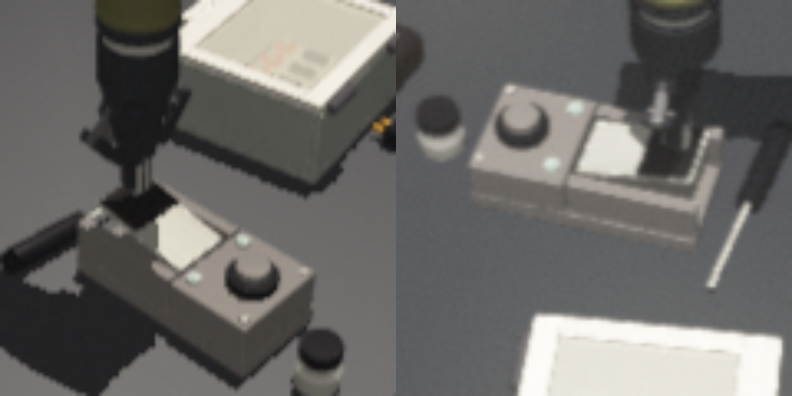

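The fingers are over the black pad, between the cheeks. I'll descend slowly.

>>> {"method": "step_arm", "body": {
  "steps": [
    {"dp": [0.004, 0.002, -0.002], "turn": 0},
    {"dp": [0.008, 0.002, -0.002], "turn": 0},
    {"dp": [0.012, 0.002, -0.002], "turn": 0},
    {"dp": [0.016, 0.002, -0.002], "turn": 0},
    {"dp": [0.019, 0.002, -0.002], "turn": 0},
    {"dp": [0.022, 0.002, -0.002], "turn": 0},
    {"dp": [0.022, 0.002, -0.002], "turn": 0}
  ]
}}

```text
clock: 7.83
position: [0.5351, -0.1454, 0.0803]
tcp_rot: [[0.0, 0.982, -0.191], [-0.0, -0.191, -0.982], [-1.0, 0.0, 0.0]]
contact_force: [-1.4, 0.6, 3.0]
opening: -0.001
```

>>> {"method": "step_arm", "body": {
  "steps": [
    {"dp": [0.003, 0, 0], "turn": 0},
    {"dp": [0.006, 0, 0], "turn": 0},
    {"dp": [0.009, 0, 0], "turn": 0},
    {"dp": [0.009, 0, 0], "turn": 0},
    {"dp": [0.009, 0, 0], "turn": 0}
  ]
}}

```text
clock: 8.25
position: [0.5346, -0.1455, 0.0711]
tcp_rot: [[-0.001, 0.982, -0.191], [0.0, -0.191, -0.982], [-1.0, -0.001, 0.0]]
contact_force: [-3.6, 1.0, 4.9]
opening: -0.002
```

>>> {"method": "step_arm", "body": {
  "steps": [
    {"dp": [0.001, 0, 0], "turn": 0},
    {"dp": [0.002, 0, 0], "turn": 0},
    {"dp": [0.003, 0, 0], "turn": 0},
    {"dp": [0.003, 0, 0], "turn": 0},
    {"dp": [0.003, 0, 0], "turn": 0},
    {"dp": [0.003, 0, 0], "turn": 0}
  ]
}}

```text
clock: 8.75
position: [0.5346, -0.1455, 0.0684]
tcp_rot: [[-0.001, 0.982, -0.191], [-0.0, -0.191, -0.982], [-1.0, -0.001, 0.0]]
contact_force: [-3.7, 1.8, 5.6]
opening: -0.001
```

Run:
```python
from h import *
np.set_printoptions(precision=4,suppress=True)
s=read_state();print(s['position'],s['contact_force'])
a,da=grab_frame('scene');b,db=grab_frame('side')
o=np.hstack([cv2.resize(a[170:270,220:320],None,fx=4,fy=4,interpolation=2),cv2.resize(b[130:230,170:270],None,fx=4,fy=4,interpolation=2)])
cv2.imwrite('pics/g1.png',o)
O=np.array([.534,-.147]);ex=np.array([.982,-.19]);ey=np.array([.19,.982])
for n,d in (('scene',da),('side',db),('scene',np.load('pics/scene0.npy')),('side',np.load('pics/side0.npy'))):
    C=cloud(n,d).reshape(-1,3);X=(C[:,:2]-O)@ex;Y=(C[:,:2]-O)@ey
    for lo in np.arange(-.03,.09,.01):
        for nm,m in (('pad',abs(Y)<.027),('cheek',(abs(Y)>.039)&(abs(Y)<.05))):
            q=C[m&(X>=lo)&(X<lo+.01)&(C[:,2]<.12)&(C[:,2]>.04),2]
            print(f'{np.median(q) if len(q)>3 else 0:.4f}({len(q)})',end=' ')
        print('|',end='')
    print()
s=read_state();print(s['position'],s['contact_force'])
```

```text
[ 0.5346 -0.1455  0.0684] [-3.6773  1.8253  5.6228]
0.0620(20) 0.0615(6) |0.0636(16) 0.0611(14) |0.0753(35) 0.0624(14) |0.0850(109) 0.0619(13) |0.0631(58) 0.0630(13) |0.0600(35) 0.0616(18) |0.0592(39) 0.0614(15) |0.0591(35) 0.0617(12) |0.0597(35) 0.0615(20) |0.0591(36) 0.0616(19) |0.0583(46) 0.0619(14) |0.0615(15) 0.0613(15) |
0.0580(52) 0.0587(28) |0.0606(64) 0.0575(27) |0.0627(54) 0.0568(25) |0.0615(31) 0.0580(19) |0.0599(25) 0.0573(19) |0.0567(25) 0.0557(15) |0.0563(34) 0.0577(16) |0.0564(45) 0.0586(21) |0.0552(40) 0.0591(24) |0.0551(49) 0.0578(27) |0.0563(43) 0.0581(25) |0.0536(39) 0.0570(25) |
0.0838(23) 0.0620(8) |0.0820(37) 0.0621(12) |0.0803(40) 0.0616(11) |0.0779(36) 0.0620(13) |0.0765(42) 0.0616(15) |0.0712(49) 0.0620(15) |0.0691(41) 0.0617(11) |0.0666(40) 0.0618(18) |0.0648(41) 0.0612(15) |0.0619(41) 0.0611(18) |0.0604(50) 0.0606(19) |0.0609(15) 0.0624(15) |
0.0788(41) 0.0553(28) |0.0791(41) 0.0582(16) |0.0770(46) 0.0577(15) |0.0755(45) 0.0603(9) |0.0732(47) 0.0581(18) |0.0700(43) 0.0587(25) |0.0662(42) 0.0575(28) |0.0650(44) 0.0587(22) |0.0621(43) 0.0585(18) |0.0586(41) 0.0592(23) |0.0579(43) 0.0588(22) |0.0550(43) 0.0569(24) |
[ 0.5346 -0.1455  0.0684] [-4.0792  2.6068  5.8938]
```

View pics/g1.png

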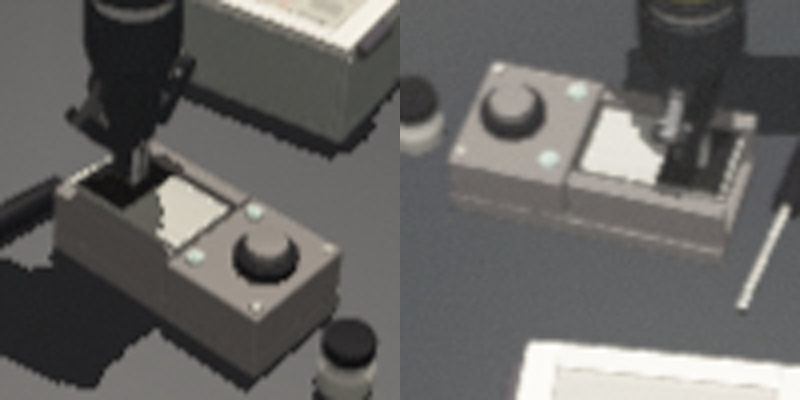

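The pad is flush with the cheeks in both views and the flap is level. Vertical force is about 5.6 N. I'll hold a little longer and then hand in.

>>> {"method": "step_arm", "body": {
  "steps": [
    {"dp": [0, 0, 0], "turn": 0},
    {"dp": [0, 0, 0], "turn": 0},
    {"dp": [0, 0, 0], "turn": 0},
    {"dp": [0, 0, 0], "turn": 0},
    {"dp": [0, 0, 0], "turn": 0},
    {"dp": [0, 0, 0], "turn": 0},
    {"dp": [0, 0, 0], "turn": 0},
    {"dp": [0, 0, 0], "turn": 0}
  ]
}}

```text
clock: 9.52
position: [0.5346, -0.1455, 0.0684]
tcp_rot: [[-0.001, 0.982, -0.191], [0.0, -0.191, -0.982], [-1.0, -0.001, 0.0]]
contact_force: [-3.1, 1.6, 6.2]
opening: -0.004
```

Run:
```python
from rig import *
s=read_state();print(s['clock'],s['position'],s['contact_force'])
print(close_job())
```

```text
9.5167 [ 0.53461644 -0.14550496  0.06840067] [-3.06130964  1.59482266  6.23960704]
the job is handed in; nothing more can be done
None
```

I shut the guard, then pressed the paddle to its middle position with the closed fingertips. I handed the job in at 9.5 s with the arm still holding the paddle. No verdict was reported.

- **Guard:** I pushed its front bar down along its arc at about 0.6 rad/s or less. It met its stop with the fingertip at 0.102 m, and the push peaked at about 21 N. Depth then showed it lying flat, with the front of the frame at 0.101 m and the back at 0.100 m.
- **Paddle:** the fingertip ended at z = 0.0604 m against a 0.060 m target, pushing straight down with about 6 N. In both camera views the pad near the fingers was level with the cheeks to within a few millimetres, and the flap was close to level. The fingers partly hid the pad and the depth readings were noisy.
- **Pad position:** the two cameras placed the pad's middle about 5 mm apart sideways, so I aimed between them.
- **Other things on the bench:** I never went near the stop button. The loose things that showed in the last pictures had not visibly moved. I did not measure them, and the close-up crops did not show all of them.

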